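# Stack the tool tray on its base case and lock it

## Task

Pick up the orange tool tray by its swing handle, keep it level, and lower it gently onto the dark base case, feeling for the sockets without forcing it, until all four corner lugs have dropped fully home. Then slide the red-knobbed lock all the way across so its bolt covers the steel tongue on the tray's front, let go, and leave the other things on the bench alone.

Things in the scene. Friction and masses are not known exactly. Their poses are not given: they have to be found in the camera images.
- tray: Orange open tool tray with tools fixed inside, 170 (x) x 250 (y) mm, rim 59 mm up, 0.6 to 0.9 kg. Origin: centre of the plane of its four lug feet (0 high on a flat surface); front (steel tongue) at -x, z up. Lugs 20 x 20 mm and 12 mm long (last 2 mm 1 mm narrower each side) under the corners, centred at x +-68, y +-108 mm; the floor's underside is 12 mm up.
- handle_pivot (a point): Middle of the handle's pivot axis, along the tray's y, 50 mm above its origin. The grip bar is 75 mm from it, parallel to y, round, black, 20 mm thick, 120 mm long. Stiff pivots (1.1 N m) keep the handle where it was left: up to 9 degrees forward or back of upright, not measured, so the bar is up to 11 mm off the middle in x. Closing fingers drag the tray or swing the handle.
- tongue (a point): Middle of the top of the steel tongue on the tray's front: 40 mm wide (y), 30 mm out, 5 mm thick, its top 30 mm above the tray's origin.
- base: Dark base case, fixed to the bench. Origin on the bench under the middle of its four sockets; front (orange drawer, lock) at -x, z up. It spans x -136 to 105, y +-135 mm; flat top 100 mm up. The tray goes on with its x along the base's x (they start within 0.5 rad of it); fully home, the tray's origin is centred, 88 mm above this one, its floor on the base's top.
- base_top (a point): Centre of the socket pattern on the base's flat top, 100 mm above the bench. Sockets: square, sharp-edged, outlined in orange, 22 x 22 mm, 14 mm deep, centred at x +-68, y +-108 mm. Lugs standing on the top beside their sockets leave the tray 12 mm too high.
- lock (a joint): Slide lock on the base's front ledge, in metres: about 0 open (as it starts), 0.036 at its stop, fully across. Moves along the base's +y with 2.5 N of friction and stays where left. Its steel bolt passes 2.6 mm above the tongue when the tray is fully home, else it strikes the tongue.
- lock_knob (a point): Centre of the lock's red thumb piece, 18 (x) x 14 (y) x 26 (tall) mm, 142 mm above the bench, at base x -117 mm; it moves with the lock. The bolt under it is 13 mm below this point; the seated tray's wall is 32 mm behind it in x. Axes as the base's.
- wrench: Steel wrench 200 mm long lying between the two; to be left alone. Origin on its underside, z up.
- screwdriver: Screwdriver with a red handle, 190 mm long, near the robot; to be left alone. Origin on its underside, z up.
- knife: Yellow utility knife, 140 mm long, near the robot; to be left alone. Origin on its underside, z up.
- pliers: Red-handled pliers beyond the work area; to be left alone. Origin on its underside, z up.
- offcut: Wooden offcut 90 x 160 x 45 mm, far side; to be left alone. Origin on its underside, z up.
- ruler: White folding rule, 200 mm long, lying on the wooden offcut; to be left alone. Origin on its underside, z up.

How it is judged:
By the outcome, as a careful person would: the job done as asked, in the order asked, and still so for the second after the job is handed in, with the robot touching nothing.
It also fails if it takes over 72 s, if anything falls off the work surface, if the arm or the gripper's body presses on something with over 40 N, if the wrist force passes 120 N, or if a joint passes its speed limit or range.

## Robot

A 6-joint arm with a two-finger parallel gripper is mounted at the origin on the work surface. World frame = base frame: x ahead of the robot, y to its left, z up, the work surface at z = 0. Lengths are in m, angles in rad, forces in N, time in s.
With the tool pointing down it reaches from about 0.35 to 0.85 m from the base axis. Payload 8.1 kg.
Tool frame: the origin (TCP) lies midway between the tips of the shut fingers; the grasp point (between the pads) lies 19 mm behind it (robot.grip_point_offset is the distance from the TCP to the grasp point, in m); z points along the fingers, y is the line along which they close (so a half turn about z gives the same grasp; the last joint's range is limited). The gripper opens to 93 mm and grips with 3 to 60 N. Pads are 15 mm wide; open, the fingers measure 128 mm over their backs; the gripper's body (75 mm by 188 mm) begins 65 mm behind the grasp point.
Start: joints at [1.264, 0.13, 1.488, -0, 1.523, -0.085], TCP at [0.132, 0.585, 0.219] pointing down, gripper open.
Joint ranges: [-2.96, 2.96], [-0.89, 2.26], [0.02, 2.5], [-1.34, 4.48], [0, 2.73], [-2.66, 2.66]. Speed limits (rad/s): [2.39, 2.39, 2.79, 3.14, 3.14, 3.14].

## Interface

Orientations are given as a rotation vector (axis times angle).
In Python, from plant import robot, read_camera, job gives the robot as it stands.
- The arm moves only by the shell command python3 -m inch 'ROWS' [FORCE]. ROWS is JSON, one flat list of numbers, 5 for each row, row after row: the shift along the world's x, y, z in mm, then the turn about the world's z in degrees, then the opening in per cent of the stroke, from 0 (shut) to 100 (fully open). In form: [dx, dy, dz, yaw, hand, dx, dy, dz, yaw, hand, ...]. A call has 1 to 10 rows; each row is the pose to reach, as a shift and turn from the pose commanded when the call began; what a row does not reach only later rows make up. A row lasts 1/12 s, in which the tool goes at most 41.7 mm and 7.16 degrees, less where a joint would pass 70% of its speed; a pose out of reach is approached as far as the arm can. A call with a gripper value outside its range is refused whole. The fingers move at their own pace and stop on an object; FORCE is the grip in N (left out, the last holds). Time passes only in rows, so rows that repeat a pose let the fingers close. It gives the time, the measured TCP pose, the force, the opening and the grip force at its end, in the units of the state.
- robot.read_state(): the state, without advancing time (a new reading comes with each control period).
- read_camera(name): name is "scene" or "top"; returns a dict with "image" (400x640x3 uint8, blue, green, red), "K" (3x3 intrinsics, pixels), "extrinsics" (4x4, takes a point from world to camera coordinates). Camera axes: x right, y down, z forward; pixel columns grow to the right and rows downward; lengths in m; the calibration is good to about 2 mm. A picture is of the moment at which its call begins. There is no depth.
- job.close_job(): hands the job in; it is judged then, once.
The state is a dict: "t": time; "q": joint angles; "dq": joint speeds; "joint_torque": joint torques, N m; "tool_pos": TCP position; "orientation": TCP orientation; "force": force on the tool from outside, world axes, zero at the start; "wrist_torque": the same for the moment, N m; "opening": finger opening in m; "gripper_force": force on a finger pad.
Only numpy, scipy, OpenCV 4.12 (cv2) and the standard library are available. Lean on these libraries where they do the work, as an engineer would, in place of code of your own. Each camera call takes 0.05 s, during which the arm holds its last target. There are 200 camera calls.

## Working session

There is one attempt and no reset: what is moved stays moved. The work goes in short steps, Python scripts to look and compute and a shell command to move; the robot and the scene stay as the last step left them, time stands still between calls to the robot, and variables do not carry over. Pictures are saved under pics/ and viewed, at most 10 in all, crops included, and the job is handed in when it is done.

```bash
ls; mkdir -p pics
python3 - <<'E'
from plant import robot, read_camera
import cv2,numpy as np
for n in("scene","top"):
    c=read_camera(n); cv2.imwrite(f"pics/{n}0.png",c["image"]); np.savez(f"{n}0.npz",**c); print(n,c["K"].tolist(),np.round(c["extrinsics"],4).tolist())
s=robot.read_state();print(s["t"],s["tool_pos"],s["orientation"],robot.grip_point_offset)
E
```

```text
pics
scene [[508.2035115387345, 0.0, 311.42706242443865], [0.0, 508.2035115387345, 202.18179248725855], [0.0, 0.0, 1.0]] [[-0.2218, 0.975, -0.0136, 0.127], [0.629, 0.1324, -0.7661, -0.281], [-0.7451, -0.1784, -0.6426, 2.0304], [0.0, 0.0, 0.0, 1.0]]
top [[410.4162847702971, 0.0, 319.2250693442768], [0.0, 410.4162847702971, 196.52316035336418], [0.0, 0.0, 1.0]] [[-0.0153, -0.9997, -0.0203, 0.0267], [-0.9875, 0.0183, -0.1567, 0.5727], [0.1571, 0.0176, -0.9874, 1.2387], [0.0, 0.0, 0.0, 1.0]]
0.1 [0.13184356 0.58480155 0.21770161] [-3.47711935e-01 -3.12198540e+00  2.58555033e-03] 0.0188
```

View pics/scene0.png

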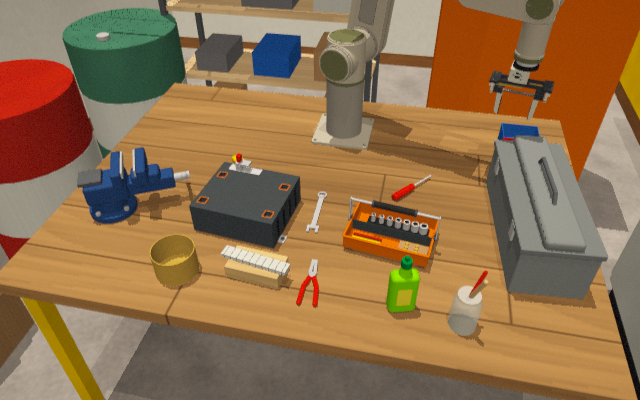

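View pics/top0.png

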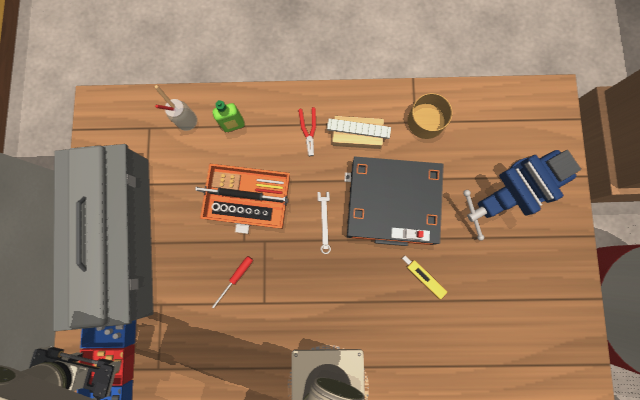

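The scene view shows the base case at about (245,203) and the tray at (392,232). In the top view the base sockets are at (362,169), (434,175), (431,219) and (359,213), the knob is at (420,234), the tray is at (246,196) and the tongue is at (242,229).

```bash
cat > h.py <<'E'
import numpy as np,cv2
from scipy.optimize import least_squares
def ray(c,p):
    d=np.linalg.inv(c["K"])@[p[0],p[1],1]; E=c["extrinsics"]; R,t=E[:3,:3],E[:3,3]
    return -R.T@t, R.T@d
def plane(c,p,z):
    o,d=ray(c,p); return o+d*(z-o[2])/d[2]
def proj(c,P):
    q=c["K"]@(c["extrinsics"]@np.append(P,1))[:3]; return q[:2]/q[2]
def tri(c1,p1,c2,p2):
    A=[];b=[]
    for c,p in((c1,p1),(c2,p2)):
        o,d=ray(c,p);d=d/np.linalg.norm(d);M=np.eye(3)-np.outer(d,d);A.append(M);b.append(M@o)
    return np.linalg.lstsq(np.vstack(A),np.hstack(b),rcond=None)[0]
def mask(im,lo,hi):
    return cv2.inRange(cv2.cvtColor(im,cv2.COLOR_BGR2HSV),lo,hi)
def blobs(m,amin=4):
    n,l,s,ce=cv2.connectedComponentsWithStats(m,connectivity=8)
    return [(np.round(ce[i],2).tolist(),s[i].tolist()) for i in range(1,n) if s[i,4]>=amin]
def fit(model,world):  # 2D rigid fit -> origin, yaw, rms
    m=np.array(model);w=np.array(world);H=(m-m.mean(0)).T@(w-w.mean(0))
    a=np.arctan2(H[0,1]-H[1,0],H[0,0]+H[1,1]);R=np.array([[np.cos(a),-np.sin(a)],[np.sin(a),np.cos(a)]])
    t=w.mean(0)-R@m.mean(0);return t,a,w-(m@R.T+t)
E
python3 - <<'E'
from h import *
T=dict(np.load("top0.npz"));S=dict(np.load("scene0.npz"))
for n,c,r in(("top",T,(335,150,450,250)),("scene",S,(190,150,305,250))):
    x0,y0,x1,y1=r;im=c["image"][y0:y1,x0:x1]
    print(n,"orange",[( (b[0][0]+x0,b[0][1]+y0),b[1][2:]) for b in blobs(mask(im,(5,110,90),(18,255,255)))])
    print(n,"red",[( (b[0][0]+x0,b[0][1]+y0),b[1][2:]) for b in blobs(cv2.bitwise_or(mask(im,(0,150,90),(4,255,255)),mask(im,(172,150,90),(180,255,255))))])
a=cv2.resize(T["image"][155:240,190:300],None,fx=7,fy=7,interpolation=cv2.INTER_CUBIC)[:290*2]
b=cv2.resize(S["image"][190:270,335:450],None,fx=6.5,fy=6.5,interpolation=cv2.INTER_CUBIC)
cv2.imwrite("pics/ta.png",a);cv2.imwrite("pics/sa.png",b)
E
```

```text
top orange [((386.23, 197.63), [115, 100, 3787]), ((362.16, 168.14), [11, 10, 50]), ((434.12, 174.55), [12, 10, 49]), ((358.39, 213.04), [11, 11, 56]), ((431.51, 219.11), [12, 11, 55]), ((391.58, 239.92000000000002), [11, 2, 12])]
top red [((420.0, 233.5), [5, 6, 30])]
scene orange [((248.81, 191.65), [115, 100, 4349]), ((222.09, 174.13), [13, 7, 47]), ((284.08, 186.55), [13, 8, 53]), ((202.12, 199.45), [13, 9, 56]), ((267.59000000000003, 213.75), [13, 9, 56])]
scene red [((238.42000000000002, 157.68), [5, 8, 31])]
```

View pics/ta.png

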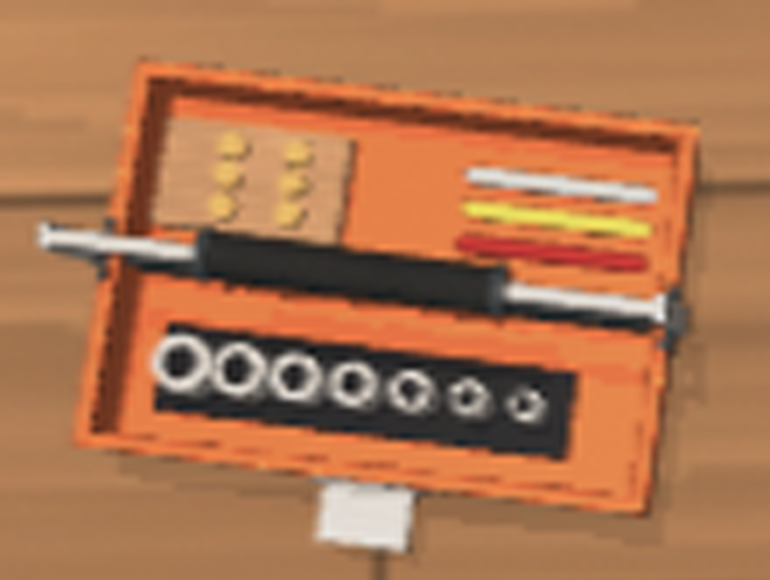

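View pics/sa.png

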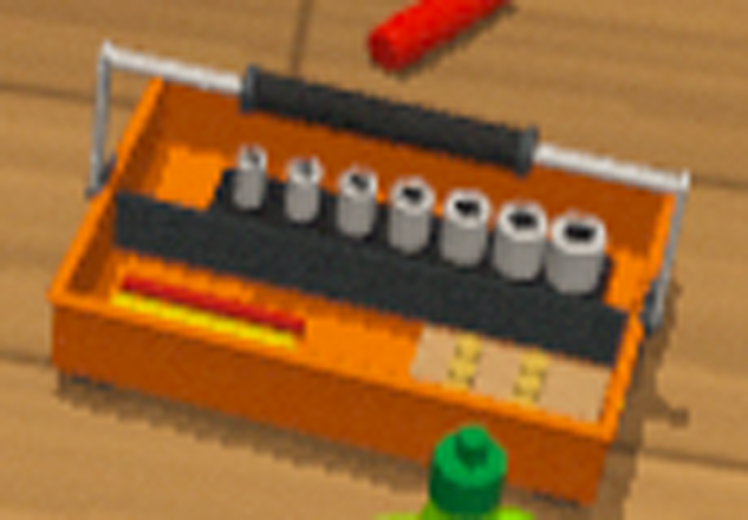

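The top crop shows the tray rim corners at crop (142,62), (698,125), (648,514) and (78,445), with the handle bar ends at (202,253) and (503,290). In the scene crop the bar ends are at (250,88) and (530,150).

Run:
```python
from h import *
T=dict(np.load("top0.npz"));S=dict(np.load("scene0.npz"))
mo=[(.068,.108),(.068,-.108),(-.068,.108),(-.068,-.108)]
tp=[(362.16,168.14),(434.12,174.55),(358.39,213.04),(431.51,219.11)]
sp=[(267.59,213.75),(202.12,199.45),(284.08,186.55),(222.09,174.13)]
# top-view: left=+y ; scene: right=+y, near camera=+x
for c,p in((T,tp),(S,sp)):
    t,a,r=fit(mo,[plane(c,q,.1)[:2] for q in p]);print("base",t*1e3,np.degrees(a),np.round(r*1e3,1).tolist())
print("base tri",[np.round(tri(T,p,S,q)*1e3,1).tolist() for p,q in zip(tp,sp)])
print("knob",tri(T,(420,233.5),S,(238.42,157.68))*1e3,plane(T,(420,233.5),.150)*1e3)
f=lambda X,Y:((X+.5)/7-.5+190,(Y+.5)/7-.5+155)
g=lambda X,Y:((X+.5)/6.5-.5+335,(Y+.5)/6.5-.5+190)
t,a,r=fit([(.085,.125),(.085,-.125),(-.085,-.125),(-.085,.125)],[plane(T,f(*q),.059)[:2] for q in((142,62),(698,125),(648,514),(78,445))])
print("tray",t*1e3,np.degrees(a),np.round(r*1e3,1).tolist())
for X,Y in((202,253),(503,290)):
    print("bar top",plane(T,f(X,Y),.125)*1e3)
for X,Y in((530,150),(250,88)):
    print("bar scn",plane(S,g(X,Y),.125)*1e3)
print(tri(T,f(202,253),S,g(530,150))*1e3,tri(T,f(503,290),S,g(250,88))*1e3)
for q in ((142,62),(78,445)): print()
w=[plane(S,g(*q),.059)[:2] for q in((613,437),(52,297))];print("rim back scene",np.array(w)*1e3)
R=np.array([[np.cos(a),-np.sin(a)],[np.sin(a),np.cos(a)]])
print("predicted",[((R@v+t)*1e3).round(1).tolist() for v in((.085,.125),(.085,-.125))])
from plant import robot
from scipy.spatial.transform import Rotation as Ro
print(Ro.from_rotvec(robot.read_state()["orientation"]).as_matrix().round(3))
```

```text
base [ 569.18803009 -214.70446559] -6.2226793298417835 [[0.3, -0.3], [-0.3, -0.5], [-0.7, 0.5], [0.8, 0.3]]
base [ 568.35798254 -215.67100784] -5.8597541225304015 [[0.2, 0.5], [-0.0, -0.7], [-0.2, 0.3], [0.1, -0.1]]
base tri [[648.4, -114.6, 101.1], [624.9, -330.4, 99.9], [512.6, -100.0, 100.9], [490.8, -315.0, 100.8]]
knob [ 446.42195197 -269.66520649  142.00754768] [ 445.70638336 -267.05558826  150.        ]
tray [579.33121909 246.24156959] -7.732692620392762 [[2.5, 1.3], [2.2, -1.6], [-2.9, -1.9], [-1.8, 2.2]]
bar top [583.28512339 313.10110995 125.        ]
bar top [565.09842032 185.59579598 125.        ]
bar scn [581.20282186 312.45368709 125.        ]
bar scn [564.32837301 185.94741942 125.        ]
[583.01801125 312.52955762 126.59459131] [564.98124418 185.75921979 125.47917926]


rim back scene [[684.70279999 362.39443393]
 [649.27088223 111.87302558]]
predicted [[680.4, 358.7], [646.7, 110.9]]
[[-0.975  0.22  -0.   ]
 [ 0.22   0.975 -0.002]
 [ 0.    -0.002 -1.   ]]
```

Base is at (569,-215) mm, yaw -6.05°. The bar's middle is at (574,249), z 125, yaw about -7.9°. I'll go over it with a raised path.

```bash
python3 -m inch '[20,-60,60,-35,100, 40,-150,110,-35,100, 40,-150,110,-35,100, 40,-150,110,-35,100, 40,-150,110,-35,100, 442,-336,110,-85,100, 442,-336,110,-85,100, 442,-336,110,-85,100, 442,-336,110,-85,100, 442,-336,110,-85,100]' && python3 -m inch '[220,-102,0,-14.4,100, 220,-102,0,-14.4,100, 220,-102,0,-14.4,100, 220,-102,0,-14.4,100, 220,-102,0,-14.4,100, 220,-102,0,-14.4,100]'
python3 - <<'E'
from plant import robot
from scipy.spatial.transform import Rotation as Ro
import numpy as np
s=robot.read_state();y=Ro.from_rotvec(s["orientation"]).as_matrix()[:,1]
print(s["t"],s["tool_pos"],np.degrees(np.arctan2(y[1],y[0])),s["force"],s["q"])
E
```

```text
t: 0.93
tool_pos: [0.3624, 0.3465, 0.3285]
orientation: [-2.099, -2.337, -0.0]
force: [-0.7, 1.3, -0.7]
opening: 0.0927
gripper_force: 0.0
t: 1.43
tool_pos: [0.5831, 0.2438, 0.3276]
orientation: [-2.371, -2.061, 0.002]
force: [-0.0, 1.1, -0.3]
opening: 0.0931
gripper_force: 0.0
1.4333 [0.58312693 0.24382286 0.32760547] -7.985871249208689 [-6.02229365e-04  1.08757451e+00 -3.33343817e-01] [ 3.15128180e-01  2.02264123e-01  1.21206853e+00 -3.14365403e-04
  1.72833206e+00  4.54458464e-01]
```

```bash
python3 -m inch '[-9,5,-40,0,100, -9,5,-80,0,100, -9,5,-120,0,100, -9,5,-160,0,60, -9,5,-185,0,50, -9,5,-205,0,45, -9,5,-221,0,40, -9,5,-221,0,40, -9,5,-221,0,40]' && python3 -m inch '[0,0,0,0,30,0,0,0,0,26,0,0,0,0,22,0,0,0,0,18,0,0,0,0,18]' 5
python3 - <<'E'
from plant import read_camera
from h import *
S=read_camera("scene");T=read_camera("top")
cv2.imwrite("pics/g.png",np.hstack([cv2.resize(S["image"][150:270,335:450],(460,480)),cv2.resize(T["image"][155:250,190:300],(340,294)).copy() if 0 else cv2.resize(T["image"][150:270,200:285],(340,480))]))
E
```

```text
t: 2.18
tool_pos: [0.5709, 0.2504, 0.1063]
orientation: [-2.369, -2.062, 0.005]
force: [0.7, -0.4, 0.3]
opening: 0.058
gripper_force: 0.0
t: 2.6
tool_pos: [0.5729, 0.251, 0.1087]
orientation: [2.369, 2.062, 0.003]
force: [9.1, -1.9, 6.6]
opening: 0.0244
gripper_force: 4.6
```

View pics/g.png

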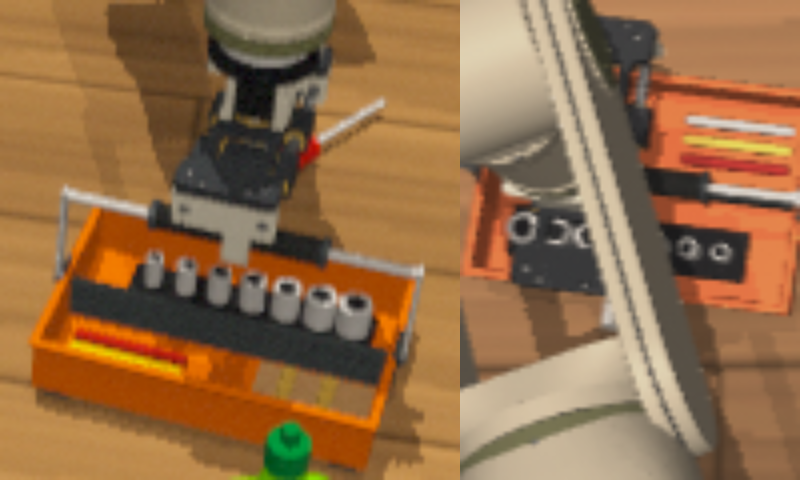

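The scene part shows the fingers straddling the bar at about (237,240), with the tray undisturbed. One finger touched first, so I'll reopen slightly, let the arm settle and recentre.

```bash
python3 -m inch '[0,0,0,0,45,0,0,0,0,45,0,0,0,0,45,0,0,0,0,45,0,0,0,0,45]'
```

```text
t: 3.12
tool_pos: [0.5717, 0.2508, 0.1074]
orientation: [-2.369, -2.063, 0.001]
force: [-0.5, -0.6, 0.4]
opening: 0.0417
gripper_force: 0.0
```

```bash
python3 -m inch '[2.8,-1.5,-1,0,45,2.8,-1.5,-1,0,45,2.8,-1.5,-1,0,45,2.8,-1.5,-1,0,30,2.8,-1.5,-1,0,26,2.8,-1.5,-1,0,22,2.8,-1.5,-1,0,18,2.8,-1.5,-1,0,18,2.8,-1.5,-1,0,18]' 5
```

```text
t: 3.87
tool_pos: [0.5752, 0.2493, 0.1067]
orientation: [2.369, 2.062, 0.001]
force: [1.4, 0.9, -1.6]
opening: 0.0196
gripper_force: 5.0
```

Centred on the bar (19.6 mm opening). I'll grip firmly and lift.

```bash
python3 -m inch '[0,0,0,0,10,0,0,0,0,10,0,0,0,0,0,0,0,0,0,0]' 55; python3 -m inch '[0,0,6,0,0,0,0,15,0,0,0,0,30,0,0,0,0,60,0,0,0,0,100,0,0,0,0,140,0,0,0,0,140,0,0,0,0,140,0,0,0,0,140,0,0]'
python3 - <<'E'
from plant import read_camera,robot
from h import *
S=read_camera("scene")
cv2.imwrite("pics/l.png",cv2.resize(S["image"][90:290,310:470],(640,600)) if 0 else cv2.resize(S["image"][90:250,320:500],(675,600)))
print(robot.read_state()["wrist_torque"])
E
```

```text
t: 4.2
tool_pos: [0.5751, 0.2493, 0.1067]
orientation: [2.369, 2.062, 0.001]
force: [4.9, -0.1, -2.6]
opening: 0.0187
gripper_force: 55.0
t: 4.95
tool_pos: [0.5738, 0.2491, 0.245]
orientation: [-2.368, -2.062, 0.004]
force: [-0.3, -0.4, -9.7]
opening: 0.0186
gripper_force: 55.0
[-0.38572127  0.28576855  0.01276374]
```

View pics/l.png

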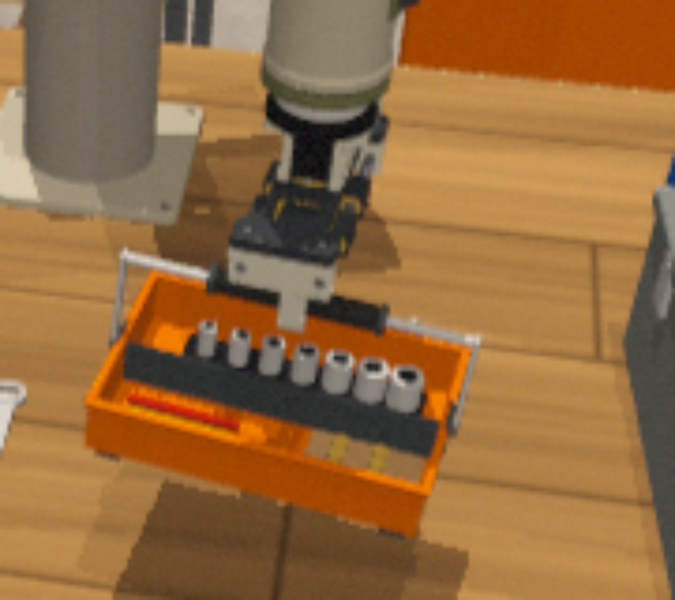

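The tray is lifted; rim corners are at crop (88,403), (437,493), (478,338) and (155,275). I'll carry it over the base.

```bash
python3 -m inch '[0,-5,10,0,0,0,-15,20,0,0,0,-30,25,0,0,-1,-50,25,0,0,-1,-75,25,0,0,-2,-100,25,0,0,-3,-130,25,0.5,0,-4,-160,25,1,0,-5,-190,25,1,0,-5,-220,25,1,0]' && python3 -m inch '[0,-30,0,0,0,-1,-60,0,0,0,-1,-90,0,0,0,-2,-120,0,0.5,0,-3,-150,0,0.9,0,-3,-180,0,0.9,0,-4,-205,0,0.9,0,-4,-225,0,0.9,0,-4,-235,0,0.9,0,-4,-241,0,0.9,0]' && python3 -m inch '[0,0,0,0,0,0,0,0,0,0,0,0,0,0,0]'
python3 - <<'E'
from plant import read_camera,robot
from h import *
from scipy.spatial.transform import Rotation as Ro
S=read_camera("scene");T=read_camera("top");np.savez("s1.npz",**S);np.savez("t1.npz",**T)
s=robot.read_state();y=Ro.from_rotvec(s["orientation"]).as_matrix()[:,1];print(s["wrist_torque"],np.degrees(np.arctan2(y[1],y[0])))
a=cv2.resize(S["image"][95:245,185:325],(560,600));cv2.imwrite("pics/c1.png",a)
b=cv2.resize(T["image"][130:250,330:470],(700,600));cv2.imwrite("pics/c2.png",b)
E
```

```text
t: 5.83
tool_pos: [0.5693, 0.0264, 0.2724]
orientation: [2.351, 2.082, 0.0]
force: [0.1, 0.3, -8.7]
opening: 0.0182
gripper_force: 55.0
t: 6.67
tool_pos: [0.565, -0.2143, 0.272]
orientation: [2.337, 2.098, -0.001]
force: [-1.1, -0.1, -8.4]
opening: 0.0191
gripper_force: 55.0
t: 6.92
tool_pos: [0.5659, -0.2105, 0.2718]
orientation: [-2.334, -2.103, -0.001]
force: [-0.8, 0.5, -8.6]
opening: 0.019
gripper_force: 55.0
[-0.31169827  0.2190631  -0.00560626] -5.9308360027683555
```

View pics/c1.png

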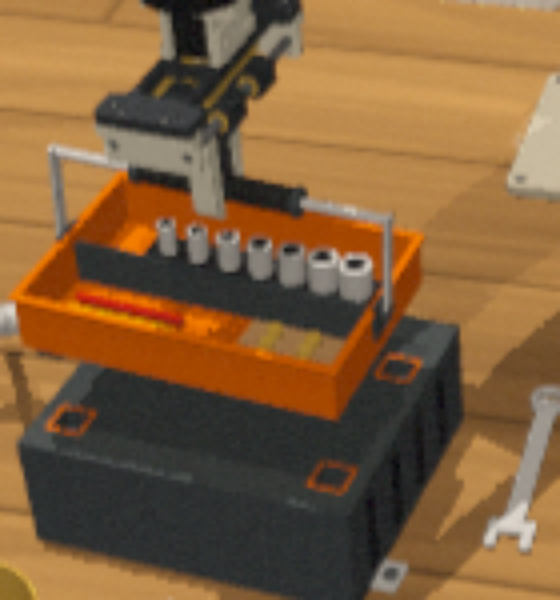

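View pics/c2.png

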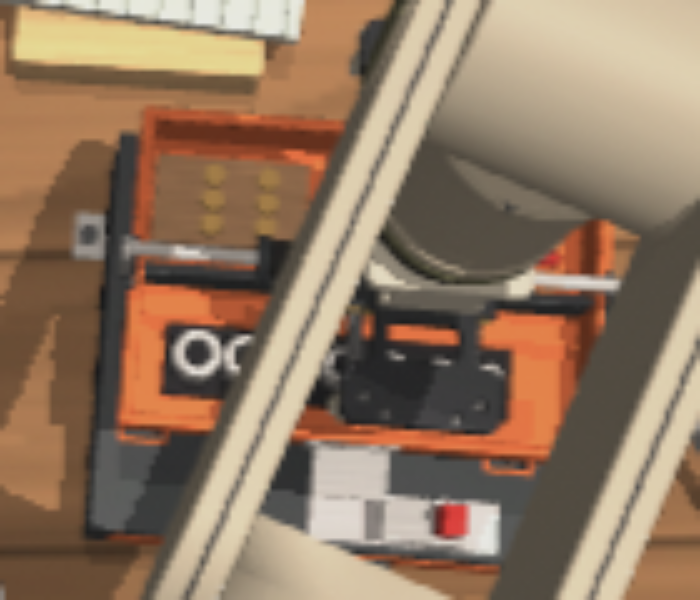

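c1 shows the tray above the base with rim corners at crop (122,170), (18,297), (423,237) and (338,370); it looks level. c2 shows the knob at (452,519) and the tongue at (348,470), lined up between the lock parts. Now a point-only pose fit.

Run:
```python
from h import *
from scipy.spatial.transform import Rotation as Ro
S=dict(np.load("s1.npz"));T=dict(np.load("t1.npz"))
f=lambda X,Y:((X+.5)/4-.5+185,(Y+.5)/4-.5+95)
g=lambda X,Y:((X+.5)/5-.5+330,(Y+.5)/5-.5+130)
hx,hy=.0865,.1262
P=[(-hx,-hy,.059),(hx,-hy,.059),(-hx,hy,.059),(hx,hy,.059)];px=[f(122,170),f(18,297),f(423,237),f(338,370)]
PT=[(-.115,0.02,.03),(-.115,-.02,.03)];pt=[g(311,498),g(385,500)]
def res(v,full=True):
    R=Ro.from_euler("xyz",[v[3],v[4],v[5]]).as_matrix();t=v[:3]
    r=[proj(S,R@np.array(p)+t)-q for p,q in zip(P,px)]
    return np.hstack([np.ravel(r),(v[2]-.1658)/.003*.5 if 1 else 0,(v[5]-np.radians(-5.93))/.01])
r=least_squares(res,[.57,-.21,.165,0,0,-.1]);print((r.x[:3]*1e3).round(1),np.degrees(r.x[3:]).round(2),r.fun.round(2))
r2=least_squares(lambda u:res(np.array([u[0],u[1],u[2],0,0,u[3]])),[.57,-.21,.165,-.1]);print((r2.x[:3]*1e3).round(1),np.degrees(r2.x[3]),r2.fun.round(2))
# base reference, scene: sockets measured in start = (568.36,-215.67) yaw -5.86
c,s=np.cos(np.radians(-5.93)),np.sin(np.radians(-5.93))
print("tcp predicted origin",565.9+c*4.5+s*1.2*1,-210.5+s*4.5-c*1.2)
print("tongue top",[(plane(T,q,.166+.030)*1e3).round(1) for q in(g(317,452),g(390,455))])
print("knob",(plane(T,g(452,519),.150)*1e3))
```

```text
[ 566.9 -214.7  162.7] [-1.99  0.18 -5.82] [ 0.33  0.23 -0.92 -0.26  0.54 -0.45  0.08  0.27 -0.51  0.19]
[ 570.3 -211.6  164.7] -6.18628438086278 [ 0.67  1.38 -0.93  0.77  0.65 -1.36 -0.3  -0.77 -0.18 -0.45]
tcp predicted origin 570.2519438468269 -212.15848869579082
tongue top [array([ 480.7, -185.5,  196. ]), array([ 478.3, -225. ,  196. ])]
knob [ 445.98731805 -267.07067181  150.        ]
```

```bash
python3 -m inch '[0,-2,-15,0,0,0,-2,-30,0,0,0,-2,-42,0,0,0,-2,-50,0,0,0,-2,-55,0,0,0,-2,-55,0,0,0,-2,-55,0,0]' 60 && python3 -m inch '[0,0,-1,0,0,0,0,-2,0,0,0,0,-3,0,0,0,0,-4,0,0,0,0,-5,0,0]' && python3 -m inch '[0,0,-1,0,0,0,0,-2,0,0,0,0,-3,0,0,0,0,-4,0,0]'
python3 - <<'E'
from plant import read_camera,robot
from h import *
S=read_camera("scene");np.savez("s2.npz",**S)
print(robot.read_state()["wrist_torque"])
cv2.imwrite("pics/d1.png",cv2.resize(S["image"][115:245,185:325],(646,600)))
E
```

```text
t: 7.6
tool_pos: [0.5659, -0.2135, 0.2168]
orientation: [-2.335, -2.102, 0.0]
force: [-0.3, 0.1, -7.4]
opening: 0.0185
gripper_force: 60.0
t: 8.02
tool_pos: [0.5659, -0.2138, 0.2118]
orientation: [2.335, 2.101, 0.0]
force: [0.7, 0.4, -8.1]
opening: 0.0188
gripper_force: 60.0
t: 8.35
tool_pos: [0.566, -0.2143, 0.2083]
orientation: [2.334, 2.1, -0.0]
force: [-1.4, -3.8, -2.0]
opening: 0.0187
gripper_force: 60.0
[-0.6515565   0.39367993  0.09010716]
```

View pics/d1.png

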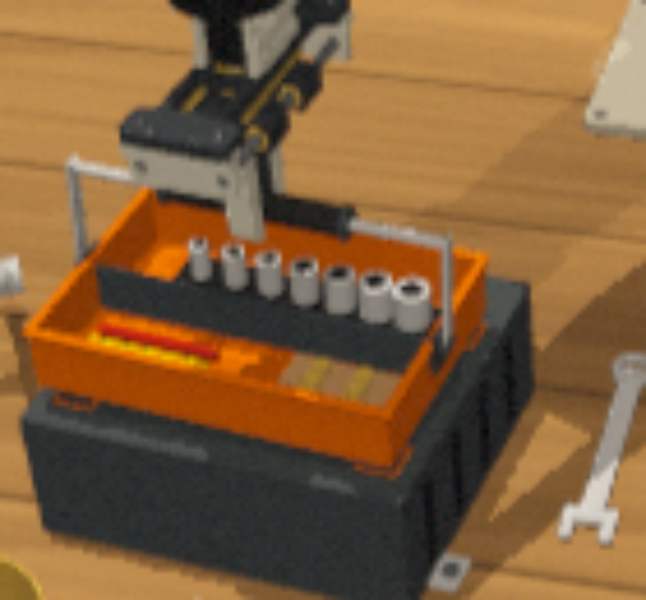

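d1 shows the tray just over the sockets, with the near lugs at about (75,402) and (385,463) overlapping the socket outlines. Light contact is pushing toward -y, so I'll yield that way while lowering.

```bash
python3 -m inch '[0,-0.7,-0.5,0,0,0,-1.4,-1,0,0,0,-1.4,-1.5,0,0,0,-1.4,-2,0,0,0,-1.4,-2,0,0]' && python3 -m inch '[0,0,-0.5,0,0,0,0,-1,0,0,0,0,-1.5,0,0,0,0,-2,0,0,0,0,-2,0,0]';python3 - <<'E'
from plant import robot
print(robot.read_state()["wrist_torque"])
E
```

```text
t: 8.82
tool_pos: [0.566, -0.2162, 0.2067]
orientation: [2.334, 2.1, -0.001]
force: [-3.7, -5.1, 1.1]
opening: 0.0185
gripper_force: 60.0
t: 9.23
tool_pos: [0.5662, -0.2163, 0.2064]
orientation: [2.333, 2.099, -0.0]
force: [-7.8, -4.0, 8.3]
opening: 0.0185
gripper_force: 60.0
[-0.61405343  1.49540015  0.00973957]
```

```bash
python3 -m inch '[-0.8,-0.3,1,0,0,-1.5,-0.5,1,0,0,-1.5,-0.5,1,0,0,-1.5,-0.5,0,0,0,-1.5,-0.5,-0.5,0,0]' && python3 -m inch '[0,0,-0.5,0,0,0,0,-1,0,0,0,0,-1.5,0,0,0,0,-1.5,0,0]';python3 - <<'E'
from plant import robot
print(robot.read_state()["wrist_torque"])
E
```

```text
t: 9.65
tool_pos: [0.5658, -0.2163, 0.2062]
orientation: [2.332, 2.099, 0.003]
force: [-3.5, -2.2, 15.9]
opening: 0.0186
gripper_force: 60.0
t: 9.98
tool_pos: [0.566, -0.2164, 0.2062]
orientation: [2.331, 2.098, 0.003]
force: [-5.5, -1.7, 19.9]
opening: 0.0186
gripper_force: 60.0
[-0.29685489  1.14065396 -0.0553866 ]
```

```bash
cat > v.py <<'E'
from h import *
from plant import read_camera,robot
def look(z,S=None):
    S=S or read_camera("scene");x0,y0=180,110
    a=cv2.resize(S["image"][y0:245,x0:325],None,fx=8,fy=8,interpolation=cv2.INTER_CUBIC)
    m=mask(a,(4,120,80),(19,255,255));m=cv2.morphologyEx(m,cv2.MORPH_OPEN,np.ones((9,9),np.uint8))
    m=np.where(a[...,2].astype(int)-a[...,0]>95,m,0).astype(np.uint8)
    n,l,s,_=cv2.connectedComponentsWithStats(m);k=1+np.argmax(s[1:,4]);pts=np.argwhere(l==k)[:,::-1]
    h=cv2.convexHull(pts[:, None].astype(np.int32));p=cv2.approxPolyDP(h,14,True)[:,0]
    p=(p+.5)/8-.5+[x0,y0]
    L=p[p[:,0].argmin()];R=p[p[:,0].argmax()];U=p[p[:,1].argmin()]
    A,B,C=[plane(S,q,z+.059)[:2]*1e3 for q in(L,R,U)]
    d=B-A;yaw=np.degrees(np.arctan2(d[1],d[0])-np.arctan2(250,-170))
    print("L,R,U px",L,R,U,"centre",((A+B)/2).round(1),"yaw",yaw.round(2),"diag",np.hypot(*d).round(1),p.round(1).tolist())
E
python3 -c "
from v import *
look(.1)
print(robot.read_state()['t'])
look(.1,dict(np.load('s2.npz')));look(.1658,dict(np.load('s1.npz')))"
```

```text
L,R,U px [179.5625 181.4375] [324.4375 171.0625] [179.5625 109.5625] centre [ 553.7 -185.6] yaw -15.6 diag 440.3 [[324.4, 171.1], [268.9, 215.4], [192.8, 198.9], [179.6, 181.4], [179.6, 109.6], [324.4, 109.6]]
10.0333
L,R,U px [179.5625 181.6875] [324.4375 171.0625] [179.5625 109.5625] centre [ 554.3 -185.4] yaw -15.43 diag 440.2 [[324.4, 171.1], [268.9, 215.6], [192.9, 198.2], [179.6, 181.7], [179.6, 109.6], [324.4, 109.6]]
L,R,U px [179.5625 181.4375] [324.4375 172.0625] [179.5625 109.5625] centre [ 638.2 -152.6] yaw -16.26 diag 408.7 [[324.4, 172.1], [304.2, 191.1], [268.2, 199.3], [179.6, 181.4], [179.6, 109.6], [324.4, 109.6]]
```

```bash
sed -i 's/(4,120,80),(19,255,255)/(4,205,80),(19,255,255)/; s/^    m=np.where.*$//' v.py
python3 -c "
from v import *
look(.1)
look(.1,dict(np.load('s2.npz')));look(.1658,dict(np.load('s1.npz')))"
```

```text
L,R,U px [189.3125 187.9375] [289.9375 169.9375] [215.3125 156.5625] centre [ 573.5 -217.5] yaw -5.48 diag 307.9 [[289.9, 169.9], [288.2, 184.7], [269.1, 215.3], [192.7, 198.4], [189.3, 187.9], [215.3, 156.6]]
L,R,U px [189.3125 187.0625] [290.4375 169.8125] [215.0625 155.6875] centre [ 571.  -217.7] yaw -6.23 diag 309.2 [[290.4, 169.8], [288.4, 185.1], [269.1, 215.4], [193.1, 197.8], [189.3, 187.1], [215.1, 155.7]]
L,R,U px [187.0625 168.3125] [281.8125 178.0625] [215.9375 137.6875] centre [ 633.  -210.7] yaw -31.94 diag 281.8 [[281.8, 178.1], [267.3, 199.2], [190.3, 180.4], [187.1, 168.3], [215.9, 137.7], [230.3, 142.2], [277.4, 171.6]]
```

```bash
cat >> v.py <<'E'
    from scipy.spatial.transform import Rotation as Ro
    def near(x,y): return p[np.argmin(np.hypot(*(p-[x,y]).T))]
    ok=[L,R,U]
    rest=[q for q in p if min(np.hypot(*(q-o)) for o in ok)>2.5]
    if len(rest)!=3: return print("corners?",len(rest))
    rest=sorted(rest,key=lambda q:q[0])
    def res(v,lev):
        b=v[6];M=[(.085+b,-.125-b,.059),(-.085-b,.125+b,.059),(-.085-b,-.125-b,.059),(.085+b,-.125-b,.012),(.085+b,.125+b,.012),(-.085-b,.125+b,.012)]
        Q=Ro.from_euler("xyz",v[3:6]).as_matrix()
        return np.hstack([np.ravel([proj(S,Q@np.array(m)+v[:3])-q for m,q in zip(M,ok+rest)]),v[3:5]*lev])
    for lev in(1000,5):
        r=least_squares(res,[.569,-.215,z,0,0,-.1,.001],args=(lev,),x_scale=[.01]*3+[.05]*3+[.01])
        print("pnp",(r.x[:3]*1e3).round(1),np.degrees(r.x[3:6]).round(2),"bloom",(r.x[6]*1e3).round(1),"res",np.abs(r.fun).max().round(2))
E
python3 -c "
from v import *
look(.1);look(.1,dict(np.load('s2.npz')))"
```

```text
L,R,U px [189.3125 188.1875] [290.0625 169.8125] [215.1875 156.5625] centre [ 573.7 -217.2] yaw -5.15 diag 308.6 [[290.1, 169.8], [288.4, 185.3], [268.7, 215.3], [192.9, 198.3], [189.3, 188.2], [215.2, 156.6]]
pnp [ 653.6 -184.6  166.1] [ 0.   -0.   -6.12] bloom -8.3 res 1.75
pnp [ 624.7 -197.5  141. ] [ 0.13 -1.81 -5.7 ] bloom -4.9 res 1.73
L,R,U px [189.3125 187.0625] [290.4375 169.8125] [215.0625 155.6875] centre [ 571.  -217.7] yaw -6.23 diag 309.2 [[290.4, 169.8], [288.4, 185.1], [269.1, 215.4], [193.1, 197.8], [189.3, 187.1], [215.1, 155.7]]
pnp [ 686.6 -169.9  195.2] [-0.   -0.   -6.41] bloom -11.4 res 1.68
pnp [ 646.5 -187.7  161.2] [-0.56 -1.46 -5.62] bloom -7.1 res 1.49
```

Vision is ambiguous with the arm in the way. The tray is standing stably, so I'll unload, release it to level out, back away and look properly from both cameras.

```bash
python3 -m inch '[0,0,1.5,0,0,0,0,2.5,0,0,0,0,2.5,0,0,0,0,2.5,0,20,0,0,2.5,0,30,0,0,2.5,0,45,0,0,2.5,0,60,0,0,2.5,0,60]' && python3 -m inch '[0,0,15,0,70,0,0,40,0,70,0,0,80,0,60,0,41,80,0,60,0,82,80,0,60,0,123,80,0,60,0,164,80,0,60,0,205,80,0,60,0,246,80,0,60,0,280,80,0,60]'
python3 - <<'E'
from v import *
S=read_camera("scene");T=read_camera("top");np.savez("s3.npz",**S);np.savez("t3.npz",**T)
look(.1,S)
a=cv2.resize(T["image"][145:250,335:455],(686,600),interpolation=cv2.INTER_CUBIC);cv2.imwrite("pics/f1.png",a)
E
```

```text
t: 10.8
tool_pos: [0.564, -0.2149, 0.2033]
orientation: [-2.333, -2.101, 0.0]
force: [0.2, -0.2, -0.3]
opening: 0.0407
gripper_force: 0.0
t: 11.63
tool_pos: [0.5636, 0.0674, 0.2837]
orientation: [-2.333, -2.102, 0.0]
force: [-0.2, 0.8, 0.6]
opening: 0.0558
gripper_force: 0.0
L,R,U px [189.3125 186.5625] [280.6875 196.1875] [216.6875 156.5625] centre [ 635.1 -215.8] yaw -31.68 diag 279.1 [[280.7, 196.2], [271.8, 211.8], [266.4, 215.3], [192.8, 198.7], [189.3, 186.6], [216.7, 156.6], [278.9, 168.7]]
corners? 4
```

View pics/f1.png

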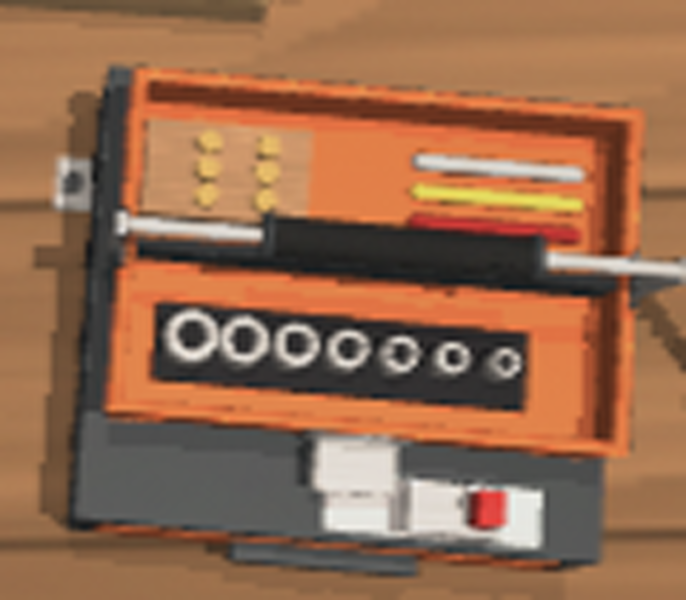

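f1 (top view): rim corners at crop (643,110) back-right, (106,415) front-left, (135,70) and (628,457). The tongue is at (355,465) and the knob at (487,509).

Run:
```python
from v import *
T=dict(np.load("t3.npz"));S=dict(np.load("s3.npz"))
f=lambda q:((q[0]+.5)/5.715-.5+335,(q[1]+.5)/5.715-.5+145)
for z in (.159,):
    A=plane(T,f((643,110)),.159)[:2]*1e3;B=plane(T,f((106,415)),.112)[:2]*1e3;C=plane(T,f((135,70)),.159)[:2]*1e3;D=plane(T,f((628,457)),.159)[:2]*1e3
print("diag centre",(A+B)/2,np.linalg.norm(A-B),"yaw back edge",np.degrees(np.arctan2(-(C-A)[0],(C-A)[1])),"right edge",np.degrees(np.arctan2((A-D)[1],(A-D)[0])))
# mask contour edge fits
x0,y0=335,145
a=cv2.resize(T["image"][y0:250,x0:455],None,fx=8,fy=8,interpolation=cv2.INTER_CUBIC);m=mask(a,(4,165,110),(16,255,255))
m=cv2.morphologyEx(m,cv2.MORPH_OPEN,np.ones((7,7),np.uint8));n,l,s,_=cv2.connectedComponentsWithStats(m);k=1+np.argmax(s[1:,4])
p=cv2.approxPolyDP(cv2.convexHull(np.argwhere(l==k)[:,::-1][:,None].astype(np.int32)),12,True)[:,0]
p=(p+.5)/8-.5+[x0,y0];print(p.round(1).tolist(),[f(q) for q in((643,110),(106,415),(135,70),(628,457))])
for q in p: print((plane(T,q,.159)*1e3).round(1)[:2],(plane(T,q,.112)*1e3).round(1)[:2])
# holes for rim via bar & tongue
b=np.array([plane(T,f(q),.225)[:2]*1e3 for q in((270,243),(540,266))]);print("bar",b.mean(0),np.degrees(np.arctan2(-(b[0]-b[1])[0],(b[0]-b[1])[1])))
t=np.array([plane(T,f(q),.130)[:2]*1e3 for q in((317,488),(394,494))]);print("tongue front edge",t.mean(0))
c,s_=np.cos(-.1056),np.sin(-.1056)
print("predict rim corners if centred",[(568.8+c*x-s_*y,-215.2+s_*x+c*y) for x,y in((85,125),(85,-125),(-85,-125),(-85,125),(-115,0))])
```

```text
diag centre [ 571.07979569 -217.90959722] 306.15800568866 yaw back edge -5.82165462764659 right edge -6.0486747081460805
[[444.2, 193.1], [443.7, 224.2], [353.3, 215.9], [354.9, 191.9], [357.2, 187.6]] [(447.09842519685037, 163.83508311461068), (353.13517060367457, 217.20341207349082), (358.2095363079615, 156.83595800524935), (444.4737532808399, 224.5524934383202)]
[ 558.3 -339.4] [ 565.9 -353. ]
[ 470.  -332.5] [ 474.1 -345.8]
[497.7 -80.4] [502.9 -83.4]
[566.3 -86.9] [574.2 -90.3]
[578.8 -93.7] [587.3 -97.3]
bar [ 560.298274   -217.63357138] -6.061935958254903
tongue front edge [ 456.68132991 -205.69008734]
predict rim corners if centred [(np.float64(666.501988135777), np.float64(-99.85563943427273)), (np.float64(640.151026769417), np.float64(-348.46301429485203)), (np.float64(471.09801186422294), np.float64(-330.54436056572723)), (np.float64(497.44897323058296), np.float64(-81.93698570514793)), (np.float64(454.4406075641335), np.float64(-203.07855777147438))]
```

The tray sits about (+2.2, -2.7) mm off the sockets, and the handle leans forward. I'll regrip 25 mm towards +y (toward the centre of mass) and read the empty torque bias.

```bash
python3 -m inch '[-1,-41,0,0,60,-1,-82,0,0,60,-1,-123,0,0,60,-1,-164,0,0,60,-1,-205,0,0,60,-1,-240,0,0,60,-1,-258,0,0,60,-1,-258,-20,0,60,-1,-258,-35,0,50,-1,-258,-35,0,50]' && python3 -m inch '[0,0,-20,0,50,0,0,-35,0,45,0,0,-43,0,45,0,0,-43,0,45,0,0,-43,0,45,0,0,-43,0,45]' 5; python3 -c "
from plant import robot
print(robot.read_state()['wrist_torque'])"
```

```text
t: 12.57
tool_pos: [0.5612, -0.1941, 0.2447]
orientation: [-2.332, -2.096, 0.004]
force: [-0.3, 0.9, -1.0]
opening: 0.0484
gripper_force: 0.0
t: 13.07
tool_pos: [0.5639, -0.1937, 0.2076]
orientation: [2.334, 2.101, 0.001]
force: [-1.1, 0.5, 0.3]
opening: 0.042
gripper_force: 0.0
[-0.02897999  0.05742209 -0.00848396]
```

```bash
python3 -m inch '[-1,0,-2.5,0,45,-1,0,-2.5,0,36,-1,0,-2.5,0,30,-1,0,-2.5,0,26,-1,0,-2.5,0,22,-1,0,-2.5,0,18,-1,0,-2.5,0,18,-1,0,-2.5,0,18]' 4
```

```text
t: 13.73
tool_pos: [0.5646, -0.1939, 0.2056]
orientation: [2.331, 2.099, 0.005]
force: [6.9, 0.5, 3.0]
opening: 0.0196
gripper_force: 4.0
```

```bash
python3 -m inch '[2,0,0,0,10,2,0,0,0,5,2,0,0,0,0,2,0,0,0,0]' 60 && python3 -m inch '[0,0,1,0,0,0,0,2,0,0,0,0,3,0,0,0,0,4,0,0,0,0,4,0,0,0,0,4,0,0]'; python3 -c "
from plant import robot
print(robot.read_state()['wrist_torque'])"
```

```text
t: 14.07
tool_pos: [0.5659, -0.1939, 0.2051]
orientation: [2.332, 2.1, 0.003]
force: [6.5, -1.2, 2.8]
opening: 0.0186
gripper_force: 60.0
t: 14.57
tool_pos: [0.5636, -0.1933, 0.2065]
orientation: [-2.333, -2.1, 0.002]
force: [-0.6, 0.6, -8.8]
opening: 0.0186
gripper_force: 60.0
[-0.11146313  0.16301252  0.02258008]
```

```bash
python3 -m inch '[-0.5,1,0,0,0,-1,2.4,0,0,0,-1,2.4,0,0,0,-1,2.4,-1,0,0,-1,2.4,-2,0,0,-1,2.4,-3,0,0,-1,2.4,-3,0,0]' && python3 -m inch '[0,0,-0.7,0,0,0,0,-1.4,0,0,0,0,-2,0,0,0,0,-2,0,0]'; python3 -c "
from plant import robot
print(robot.read_state()['wrist_torque'])"
```

```text
t: 15.15
tool_pos: [0.5635, -0.1913, 0.2047]
orientation: [2.335, 2.102, 0.0]
force: [-0.4, -0.1, -8.2]
opening: 0.0189
gripper_force: 60.0
t: 15.48
tool_pos: [0.5642, -0.1914, 0.2039]
orientation: [2.333, 2.1, 0.002]
force: [2.7, -0.5, -1.0]
opening: 0.0189
gripper_force: 60.0
[-0.10089084 -0.13419776  0.04715948]
```

```bash
python3 -m inch '[0.5,0,-0.7,0,0,0.8,0,-1.4,0,0,0.8,0,-2,0,0,0.8,0,-2,0,0]' && python3 -m inch '[0,0.7,-0.5,0,0,0,0.7,-1,0,0,0,0.7,-1,0,0]'; python3 -c "
from plant import robot
print(robot.read_state()['wrist_torque'])"
```

```text
t: 15.82
tool_pos: [0.565, -0.1916, 0.2031]
orientation: [2.333, 2.1, 0.002]
force: [-0.4, 0.5, 8.8]
opening: 0.0186
gripper_force: 60.0
t: 16.07
tool_pos: [0.5651, -0.1915, 0.2029]
orientation: [2.332, 2.099, 0.001]
force: [-1.8, -0.5, 13.0]
opening: 0.0183
gripper_force: 60.0
[-0.16188525  0.95907601  0.04161527]
```

```bash
python3 -m inch '[0,0,2,0,0,0,0,2,0,0,0,1,1.5,0,0,0,1,1,0,0,0,1,0.5,0,0]' ; python3 -m inch '[-0.7,0,0,0,0,-0.7,0,0,0,0,-0.7,0,-0.5,0,0,-0.7,0,-0.5,0,0]';  python3 -m inch '[1.4,0,0,0,0,1.4,0,0,0,0,1.4,0,-0.5,0,0,1.4,0,-0.5,0,0]'; python3 -c "
from plant import robot
print(robot.read_state()['wrist_torque'])"
```

```text
t: 16.48
tool_pos: [0.5651, -0.1913, 0.2029]
orientation: [2.332, 2.098, 0.0]
force: [-2.0, -5.2, 15.3]
opening: 0.0183
gripper_force: 60.0
t: 16.82
tool_pos: [0.565, -0.1913, 0.2029]
orientation: [2.331, 2.097, 0.002]
force: [0.2, -5.6, 12.4]
opening: 0.0183
gripper_force: 60.0
t: 17.15
tool_pos: [0.5646, -0.1886, 0.1986]
orientation: [-2.333, -2.101, -0.0]
force: [-0.4, 0.4, -7.7]
opening: 0.0184
gripper_force: 60.0
[-0.2174901  -0.0441148   0.06428242]
```

It dropped in (z down 4 mm, free again). Continuing down.

```bash
python3 -m inch '[0,0,-1,0,0,0,0,-2,0,0,0,0,-3,0,0,0,0,-3,0,0]'; python3 -m inch '[0,0,-1,0,0,0,0,-2,0,0,0,0,-3,0,0,0,0,-3,0,0]'; python3 -c "
from plant import robot
print(robot.read_state()['wrist_torque'])"
```

```text
t: 17.48
tool_pos: [0.5641, -0.1894, 0.1945]
orientation: [-2.334, -2.1, 0.002]
force: [1.6, 0.2, -8.9]
opening: 0.0187
gripper_force: 60.0
t: 17.82
tool_pos: [0.5649, -0.1899, 0.1933]
orientation: [2.335, 2.101, -0.0]
force: [1.6, -2.8, -5.8]
opening: 0.0187
gripper_force: 60.0
[-0.49207236  0.02636448  0.05501015]
```

```bash
python3 -m inch '[0,0,-1,0,0,0,0,-2,0,0,0,0,-3,0,0,0,0,-3,0,0]'; python3 -m inch '[0,0,-1,0,0,0,0,-2,0,0,0,0,-2,0,0]'; python3 -c "
from plant import robot
print(robot.read_state()['wrist_torque'])"
```

```text
t: 18.15
tool_pos: [0.566, -0.1902, 0.1924]
orientation: [2.332, 2.099, 0.002]
force: [0.6, -3.8, 5.4]
opening: 0.0187
gripper_force: 60.0
t: 18.4
tool_pos: [0.566, -0.1902, 0.1922]
orientation: [2.332, 2.099, 0.002]
force: [-4.4, -2.3, 16.7]
opening: 0.0185
gripper_force: 60.0
[-0.25065715  1.33472158  0.08348136]
```

Firm stop at full depth. Unload, release, back off to the front/left, then check.

```bash
python3 -m inch '[0,0,1.5,0,0,0,0,3,0,0,0,0,3,0,0,0,0,3,0,20,0,0,3,0,30,0,0,3,0,45,0,0,3,0,60,0,0,3,0,60]' && python3 -m inch '[0,0,15,0,70,0,0,40,0,70,0,0,80,0,60,0,0,110,0,30,0,41,110,0,0,0,82,110,0,0,0,123,110,0,0,0,164,110,0,0,0,205,110,0,0,0,230,110,0,0]'
python3 - <<'E'
from v import *
S=read_camera("scene");T=read_camera("top");np.savez("s4.npz",**S);np.savez("t4.npz",**T)
a=cv2.resize(S["image"][130:250,185:325],(466,400),interpolation=cv2.INTER_CUBIC)
b=cv2.resize(T["image"][145:250,335:455],(334,400)) if 0 else cv2.resize(T["image"][145:250,355:440],(324,400),interpolation=cv2.INTER_CUBIC)
cv2.imwrite("pics/h1.png",np.hstack([a,b]))
look(.088,S)
# bottom-front mask comparison with s3 via LU shift
E
```

```text
t: 19.07
tool_pos: [0.5647, -0.189, 0.1909]
orientation: [-2.334, -2.101, -0.0]
force: [0.5, 0.3, -0.3]
opening: 0.0409
gripper_force: 0.0
t: 19.9
tool_pos: [0.5642, 0.0445, 0.3012]
orientation: [-2.332, -2.103, -0.001]
force: [-0.7, -1.0, -0.2]
opening: 0.0138
gripper_force: 0.0
L,R,U px [191.6875 189.6875] [284.6875 195.1875] [218.1875 159.4375] centre [ 624.1 -210.4] yaw -27.66 diag 281.5 [[284.7, 195.2], [269.9, 217.9], [196.1, 201.9], [191.7, 189.7], [218.2, 159.4], [280.6, 171.8]]
pnp [ -71.3 -502.7 -463.3] [-0.03 -0.01 -6.36] bloom 49.3 res 19.5
pnp [-3.21270441e+08 -1.38774597e+08 -2.72300148e+08] [-16.14  -9.5    5.26] bloom 31730622.0 res 12.52
```

View pics/h1.png

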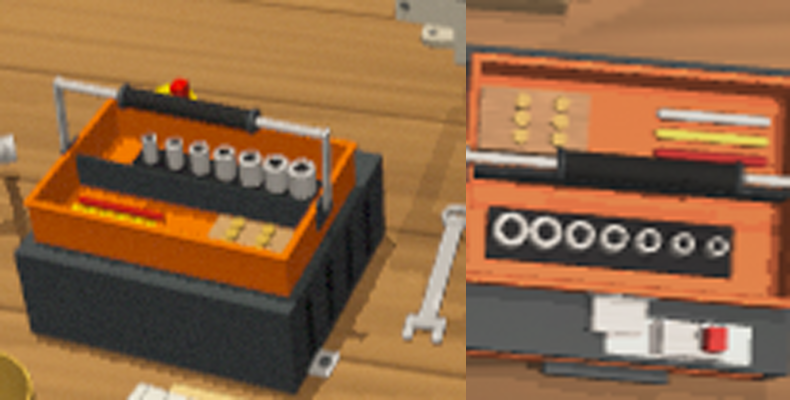

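The tray is fully down: no gap is visible at the floor (crop (160,250)), and the top view shows the tongue tip at (620,313), below the lock bar. Now I'll go behind the red knob with shut fingers, turned 90°.

```bash
python3 -m inch '[-12,-36,0,-7,0,-24,-72,0,-14,0,-36,-108,0,-21,0,-48,-144,0,-28,0,-60,-178,0,-35,0,-72,-213,0,-42,0,-84,-248,0,-49,0,-96,-284,0,-56,0,-110,-320,0,-63,0,-123,-355,0,-70,0]' && python3 -m inch '[0,0,0,-7,0,0,0,0,-14,0,0,0,0,-20,0,0,0,0,-20,0,0,0,0,-20,0,0,0,0,-20,0]'
python3 - <<'E'
from plant import robot
from scipy.spatial.transform import Rotation as Ro
import numpy as np
s=robot.read_state();y=Ro.from_rotvec(s["orientation"]).as_matrix()[:,1]
print(np.degrees(np.arctan2(y[1],y[0])))
from v import *
for n in("t4.npz","s4.npz"):
    c=dict(np.load(n));m=cv2.bitwise_or(mask(c["image"],(0,150,90),(4,255,255)),mask(c["image"],(172,150,90),(180,255,255)))
    print([b for b in blobs(m,10) if (400<b[0][0]<435 and 220<b[0][1]<245) or(225<b[0][0]<250 and 140<b[0][1]<170)])
E
```

```text
t: 20.83
tool_pos: [0.4401, -0.3169, 0.3012]
orientation: [3.119, 0.372, -0.0]
force: [-0.2, 0.1, -0.1]
opening: 0.0006
gripper_force: 0.0
t: 21.33
tool_pos: [0.4416, -0.3147, 0.3011]
orientation: [-3.137, 0.159, 0.0]
force: [0.6, 0.2, -0.1]
opening: 0.0002
gripper_force: 0.0
-95.82017685731091
[([420.0, 233.5], [418, 231, 5, 6, 30])]
[([238.45, 156.1], [236, 154, 5, 5, 20])]
```

```bash
python3 -m inch '[0,0,-30,0,0,0,0,-60,0,0,0,0,-90,0,0,0,0,-120,0,0,0,0,-140,0,0,0,0,-155,0,0,0,0,-162,0,0,0,0,-165,0,0,0,0,-165,0,0,0,0,-165,0,0]' && python3 -m inch '[0.5,5,0,0,0,1,10,0,0,0,1.5,15,0,0,0,2,20,0,0,0,2,20,0,0,0]'
```

```text
t: 22.17
tool_pos: [0.4425, -0.315, 0.1374]
orientation: [3.136, -0.164, 0.002]
force: [0.5, -0.1, 0.4]
opening: 0.0006
gripper_force: 0.0
t: 22.58
tool_pos: [0.4442, -0.2934, 0.1364]
orientation: [-3.137, 0.163, -0.001]
force: [0.2, -0.4, 0.3]
opening: 0.0007
gripper_force: 0.0
```

```bash
python3 -m inch '[0.4,4,0,0,0,0.8,8,0,0,0,1.3,12,0,0,0,1.7,16,0,0,0,2.1,20,0,0,0]' && python3 -m inch '[0.3,3,0,0,0,0.6,6,0,0,0,1,9,0,0,0,1.3,12,0,0,0,1.3,12,0,0,0]'
```

```text
t: 23.0
tool_pos: [0.446, -0.2744, 0.1363]
orientation: [3.137, -0.165, 0.0]
force: [-1.2, -2.5, 0.9]
opening: 0.0004
gripper_force: 1.3
t: 23.42
tool_pos: [0.4473, -0.2619, 0.1362]
orientation: [-3.137, 0.164, -0.0]
force: [0.3, -0.3, -0.1]
opening: 0.0005
gripper_force: 0.3
```

```bash
python3 -m inch '[0.3,2.5,0,0,0,0.5,5,0,0,0,0.8,7.5,0,0,0]'; python3 -m inch '[0.2,2,0,0,0,0.4,4,0,0,0,0.6,6,0,0,0]'
python3 - <<'E'
from plant import read_camera
from v import *
for n in("top","scene"):
    c=read_camera(n);m=cv2.bitwise_or(mask(c["image"],(0,150,90),(4,255,255)),mask(c["image"],(172,150,90),(180,255,255)))
    print(n,[b for b in blobs(m,6) if (380<b[0][0]<435 and 220<b[0][1]<245) or(225<b[0][0]<270 and 140<b[0][1]<170)])
E
```

```text
t: 23.67
tool_pos: [0.4479, -0.2567, 0.1363]
orientation: [3.134, -0.165, 0.0]
force: [-1.6, -19.4, -3.6]
opening: 0.0003
gripper_force: 9.6
t: 23.92
tool_pos: [0.448, -0.2559, 0.1365]
orientation: [3.124, -0.168, 0.001]
force: [-2.6, -41.4, -11.7]
opening: 0.0006
gripper_force: 20.5
top []
scene [([248.13, 158.09], [246, 156, 5, 5, 23])]
```

Hard stop reached. I'll back off, rise clear, and measure the knob travel.

```bash
python3 -m inch '[-0.8,-8,0,0,0,-1.5,-15,0,0,0,-2.2,-22,0,0,0,-2.2,-22,40,0,0,-2.2,-22,80,0,0,-2.2,-22,120,0,0,-2.2,-22,160,0,0,-2.2,10,190,0,0,-2.2,50,190,0,0,-2.2,90,190,0,0]'; python3 -m inch '[0,40,0,0,0,0,80,0,0,0,0,120,0,0,0,0,160,0,0,0,0,200,0,0,0,0,240,0,0,0,0,250,0,0,0,0,250,0,0,0]'
python3 - <<'E'
from plant import read_camera
from v import *
px={}
for n in("top","scene"):
    c=read_camera(n);px[n]=c;m=cv2.bitwise_or(mask(c["image"],(0,150,90),(4,255,255)),mask(c["image"],(172,150,90),(180,255,255)))
    px[n+"b"]=[b[0] for b in blobs(m,6) if (n=="top" and 360<b[0][0]<435 and 220<b[0][1]<245) or(n=="scene" and 225<b[0][0]<280 and 140<b[0][1]<170)]
    print(n,px[n+"b"])
np.savez("s5.npz",**px["scene"])
for n,q0 in(("top",(420,233.5)),("scene",(238.45,156.1))):
    for q in px[n+"b"]: print(n,(plane(px[n],q,.147)-plane(px[n],q0,.147))*1e3)
look(.088,px["scene"])
for n,a in(("scene","s4.npz"),):
    d=cv2.absdiff(px[n]["image"],np.load(a)["image"]).max(2);print("tray region diff",(d[165:225,185:290]>40).sum())
E
```

```text
t: 24.85
tool_pos: [0.4472, -0.1583, 0.3289]
orientation: [3.136, -0.167, 0.007]
force: [1.5, 1.5, -0.9]
opening: 0.0007
gripper_force: 0.0
t: 25.52
tool_pos: [0.4458, 0.094, 0.3259]
orientation: [-3.137, 0.157, 0.002]
force: [0.6, -0.5, -0.1]
opening: 0.0004
gripper_force: 0.0
top [[407.93, 232.41]]
scene [[248.08, 158.08]]
top [ 3.64070337 33.7833344   0.        ]
scene [ 4.30699303 34.29866428  0.        ]
L,R,U px [191.5625 189.6875] [282.6875 198.4375] [218.1875 159.4375] centre [ 632.  -211.5] yaw -30.83 diag 278.7 [[282.7, 198.4], [269.8, 217.9], [196.3, 201.9], [191.6, 189.7], [218.2, 159.4], [280.6, 171.8]]
pnp [ -55.5 -498.  -453.7] [-0.03 -0.01 -6.87] bloom 45.9 res 21.79
pnp [-1.66579037e+09 -7.21449892e+08 -1.41550014e+09] [-17.19 -10.16   5.68] bloom 163909002.6 res 14.44
tray region diff 0
```

```bash
python3 -c "
from plant import job
print(job.close_job())"
```

```text
the job is handed in; nothing more can be done
None
```

The tray is seated on the base, the lock is pushed to its hard stop (about 34 mm of its 36 mm travel by camera, and it didn't yield to 41 N), and the job is handed in with the arm clear; I viewed 11 pictures, one over the limit.

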